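# Book a can of screws in at the workshop's scan station

## Robot

A 7-joint arm with a two-finger parallel gripper is mounted at the origin on the work surface. World frame = base frame: x ahead of the robot, y to its left, z up, the work surface at z = 0. Lengths are in mm, angles in rad, forces in N, time in s.
With the tool pointing down it reaches from about 425 to 925 mm from the base axis. Payload 6.8 kg.
Tool frame: the origin (TCP) lies at the very end of the fingers, on their centre line; the grasp point (between the pads) lies 19 mm behind it; z points along the fingers, y is the line along which they close (so a half turn about z gives the same grasp; the last joint's range is limited). The gripper opens to 85 mm and grips with 20 to 120 N. Pads are 22 mm wide; open, the fingers measure 114 mm over their backs; the gripper's body (76 mm by 85 mm) begins 54 mm behind the grasp point. The pads swing forward as they close: fully open they stand 13 mm farther back than shut.
Start: joints at [-1.241, 0.477, 0.022, 1.555, -0.011, 1.109, -0.083], TCP at [286.164, 611.357, 231.308] pointing down, gripper open.
Joint ranges: [-2.96, 2.96], [-0.34, 2.1], [-1.41, 1.46], [0.24, 2.44], [-1.37, 4.51], [0.17, 1.92], [-2.96, 2.96]. Speed limits (rad/s): [2.39, 2.39, 3.14, 3.14, 3.14, 3.14, 3.14].

## Interface

Orientations are given as a rotation vector (axis times angle).
In Python, from bench import ctrl, optics gives the robot as it stands.
- The arm moves only by the tool apply_moves, never from a script. Its argument "motion" is a list of rows, each a list of 7 numbers: the shift along the tool's x, y, z in mm, then the turn, a rotation vector about the tool's x, y, z in rad, then the gripper's target within -1 to 1 (fully open at 1, half-way at 0, shut at -1). A call has 1 to 5 rows; each row shifts and turns the commanded pose from where the row before left it, along the tool's axes as they then stand; what a row does not reach is not made up. A row lasts 1/12 s, in which the tool goes at most 41.7 mm and 7.16 degrees, less where a joint would pass 70% of its speed; a pose out of reach is approached as far as the arm can. A call is refused whole if a number of a shift passes 41.7 or a number of a turn 0.125, either way. A call with a gripper value outside its range is refused whole. The fingers move at their own pace and stop on an object; "squeeze" is the grip in N (left out, the last holds). Time passes only in rows, so rows that do not move let the fingers close. It gives the time, the measured TCP pose, the force, the opening and the grip force at its end, in the units of the state.
- ctrl.observe(): the state, without advancing time (a new reading comes with each control period).
- optics.read_camera(name): name is "scene" or "top" or "wrist"; returns the picture (480x640x3 uint8, red, green, blue); there is no depth.
- optics.camera_info(name): a dict with "mtx" (3x3 intrinsics, pixels), "R" (3x3) and "t" (3): a world point X has camera coordinates R X + t; the wrist camera has in their place "tool_from_camera" (4x4, takes a point from camera to tool coordinates, whose origin is the TCP and whose axes are the flange's). Camera axes: x right, y down, z forward; pixel columns grow to the right and rows downward; lengths in mm; the calibration is good to about 2 mm. A picture is of the moment at which its call begins: read the wrist's pose just before it. camera_info takes no time and is no camera call.
- ctrl.sign_off(): hands the job in; it is judged then, once.
The state is a dict: "t": time; "q": joint angles; "dq": joint speeds; "joint_torque": joint torques, N m; "ee_pos": TCP position; "eef_rot": TCP orientation; "wrist_force": force on the tool from outside, world axes, zero at the start; "moment": the same for the moment, N m; "gripper_width": finger opening in mm; "gripper_force": force on a finger pad.
Only numpy, scipy, OpenCV 4.12 (cv2) and the standard library are available. Lean on these libraries where they do the work, as an engineer would, in place of code of your own. Each camera call takes 0.05 s, during which the arm holds its last target. There are 200 camera calls.

## Task

Book the tall can of screws in at the scan station: first slide the wooden cover along its channel, over the small ridge and fully open, then stand the can upright on the reading pad, inside the ring, turned so that its label squarely faces the scanner's window. Keep the can upright, set it down gently without dropping it, leave the cover open, and do not shift the other things on the bench.

Things in the scene. Friction and masses are not known exactly. Their poses are not given: they have to be found in the camera images.
- station: Scan station, fixed: plywood base (x -66 to 114, y -122 to 122 mm, 12 high) with a channel along y and a scanner block. Origin on the bench, mid-channel; z up, x across towards the scanner. Rails at x +-54 to +-66 mm, 30 high, with lips inward to x +-46 (25 to 30 mm high), 92 mm between lips. End walls at y +-110 mm, 25 high. A black box at x 70 to 110, y 25 to 95 mm is 42 high.
- ridge_mid (a point): Middle of the steel ridge across the channel at station y 0, 18 mm above the bench. The ridge is sprung: it stands 2 mm proud of the ledges the cover slides on and gives way downward under about 5 N; pushing the cover over it takes roughly 5 to 10 N. The pad lies on the -y side of it; the open cover parks on the +y side.
- pad (a point): Centre of the reading pad, a grey disc in a black ring (inner diameter 80 mm), at station x 0, y -56 mm, 12 mm above the bench: the can's foot goes here. Hidden below the cover while it is shut.
- window (a point): Centre of the scanner's dark window, 66 mm from the pad's centre along the station's +x, 75 mm above the bench; it looks to the station's -x. The grey scanner block behind it spans station x 66 to 112, y -98 to -14 mm and is 120 mm high.
- cover: Loose dark wooden sliding cover, 104 (x) x 96 (y, along the channel) x 8 mm, 0.15 kg, held under the lips with 1 mm play up and down, 2 mm sideways. In its middle a pale grip bar 64 (x) x 16 (y) mm, top 40 mm above the origin. Origin: centre of its underside, 16 mm above the bench; axes as the station's. Shut: station y about -59 mm; fully open: +57 to +62 mm, against the end wall at +62.
- can: The can of screws: metal cylinder 60 mm in diameter, 120 mm tall, the tallest of the four round containers on the right of the bench, 0.25 to 0.5 kg. Origin: centre of its underside, z up, x towards the middle of its label. The white label with dark bar marks covers 75 degrees of its side; on top a black raised bar (24 x 6 x 3 mm) runs from the middle to the rim on the label's side.
- label (a point): Middle of the can's label, on its side, 60 mm above its foot, 30 mm from its axis.
- short_can: Bystander: metal can 60 mm in diameter, 85 mm tall, with a similar label but no bar on top. Origin: centre of its underside.
- jar: Bystander: clear jar with steel lid, 68 mm in diameter, 100 mm tall. Origin: centre of its underside.
- tin: Bystander: wide steel tin, 84 mm in diameter, 110 mm tall. Origin: centre of its underside.
- glue: Bystander: slim white glue bottle, 56 mm in diameter, 165 mm tall, between the cans and the station. Origin: centre of its underside.
- tape: Bystander: tape measure, 70 (x) x 45 (y) x 60 mm high, on the robot's side of the station; its tongue reaches 43 mm along x. Origin: centre of its underside.
- battery: Bystander: black tool battery, 115 (x) x 75 (y) x 63 mm high, beyond the station's +y end. Origin: centre of its underside.
- hammer: Bystander: hammer 280 mm long, lying flat near the robot on the right, along its own x. Origin near its middle, on the bench.
Things that resemble listed ones, but are neither listed nor needed, are in the scene too. What is shaped like the can but blue or pink is not meant.

How it is judged:
By the outcome, as a careful person would: the job done as asked, in the order asked, and still so for the second after the job is handed in, with the robot touching nothing.
It also fails if it takes over 67 s, if anything falls off the work surface, if the arm or the gripper's body presses on something with over 40 N, if the wrist force passes 120 N, or if a joint passes its speed limit or range.

## Working session

There is one attempt and no reset: what is moved stays moved. The work goes in short steps, Python scripts to look and compute and a tool call to move; the robot and the scene stay as the last step left them, time stands still between calls to the robot, and variables do not carry over. Pictures are saved under pics/ and viewed, at most 10 in all, crops included, and the job is handed in when it is done.

Besides the shell and the picture viewer there is one more tool, called after "Request:" in YAML: its name, and indented under it one key for each argument. apply_moves: Moves the arm, as the interface text tells. Its arguments: {"type":"object","properties":{"motion":{"type":"array","items":{"type":"array","items":{"type":"number"}}},"squeeze":{"type":"number"}},"required":["motion"]}

```bash
mkdir -p pics; python3 - <<'E'
from bench import ctrl, optics
import cv2, numpy as np
np.set_printoptions(precision=4,suppress=True)
s=ctrl.observe(); print(s)
for n in ("scene","top"):
    im=optics.read_camera(n); cv2.imwrite(f"pics/{n}0.png",im[:,:,::-1]); i=optics.camera_info(n); print(n,i)
print(optics.camera_info("wrist"))
E
```

```text
{'t': 0.0, 'q': array([-1.2411,  0.4778,  0.0224,  1.5565, -0.0115,  1.1093, -0.0831]), 'dq': array([ 0.0018, -0.0011,  0.0018,  0.0005, -0.0011, -0.0003,  0.0027]), 'joint_torque': array([  0.0003, -59.6473,   1.6083, -28.1193,   0.0126,   0.0096,
         0.    ]), 'ee_pos': array([285.9557, 610.7663, 230.3143]), 'eef_rot': array([-0.6822, -3.0664,  0.0029]), 'wrist_force': array([-0.0681, -0.5318, -0.9951]), 'moment': array([-0.0087,  0.0546,  0.0309]), 'gripper_force': 0.0, 'gripper_width': 85.29814474313065}
scene {'mtx': array([[479.3515,   0.    , 315.8869],
       [  0.    , 479.3515, 236.9034],
       [  0.    ,   0.    ,   1.    ]]), 'R': array([[-0.0981,  0.9951, -0.0074],
       [ 0.7844,  0.0728, -0.6159],
       [-0.6124, -0.0662, -0.7878]]), 't': array([  -0.0663, -332.628 , 1522.8543])}
top {'mtx': array([[539.5303,   0.    , 318.0472],
       [  0.    , 539.5303, 231.7198],
       [  0.    ,   0.    ,   1.    ]]), 'R': array([[ 0.0073, -1.    , -0.0044],
       [-0.9958, -0.0069, -0.0916],
       [ 0.0916,  0.005 , -0.9958]]), 't': array([  23.2131,  483.3624, 1362.6066])}
{'mtx': array([[423.386 ,   0.    , 308.275 ],
       [  0.    , 423.386 , 240.7599],
       [  0.    ,   0.    ,   1.    ]]), 'tool_from_camera': array([[   0.0002,   -0.9632,   -0.2687,   67.4513],
       [   1.    ,    0.0002,    0.0002,   -0.5094],
       [  -0.0002,   -0.2687,    0.9632, -142.4607],
       [   0.    ,    0.    ,    0.    ,    1.    ]])}
```

View pics/scene0.png

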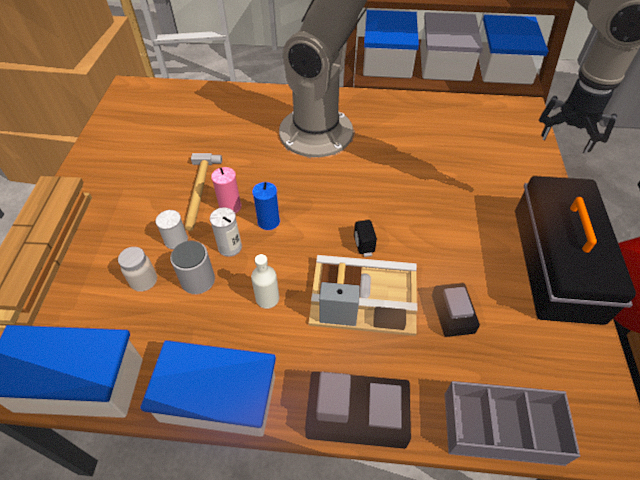

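View pics/top0.png

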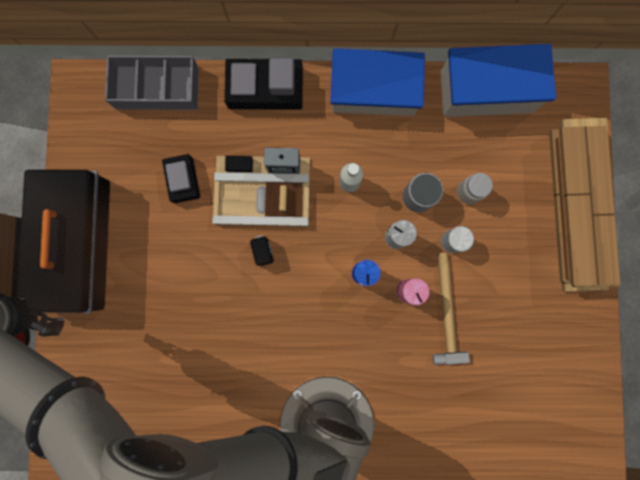

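Scene: station in top image at about (262,190). The cover is shut, with its grip bar at (283,197). Look-alikes for the can (top image): metal can with black bar (402,233), short can with no bar (460,239), blue (366,273), pink (414,291), jar (476,188), tin (423,192). I choose (402,233) and check it in a crop.

```bash
python3 - <<'E'
import cv2, numpy as np
a=cv2.imread("pics/top0.png")
A=cv2.resize(a[140:240,205:320],None,fx=6.9,fy=6.9,interpolation=cv2.INTER_CUBIC)[:, :800]
cv2.imwrite("pics/c1.png",A[:600])
B=cv2.resize(a[205:265,370:430],(400,400),interpolation=cv2.INTER_CUBIC)
s=cv2.imread("pics/scene0.png")
C=cv2.resize(s[200:260,195:255],(400,400),interpolation=cv2.INTER_CUBIC)
cv2.imwrite("pics/c2.png",np.hstack([B,C]))
E
```

```text
(no output)
```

View pics/c1.png

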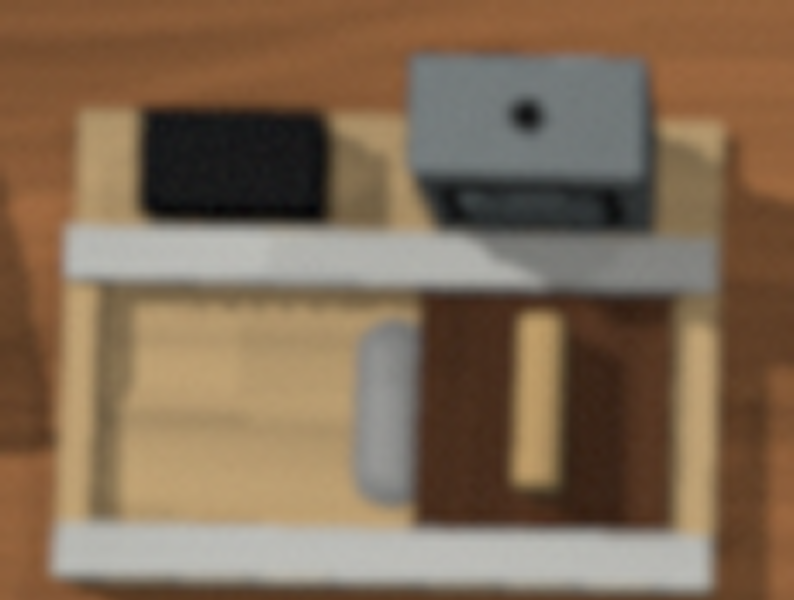

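View pics/c2.png

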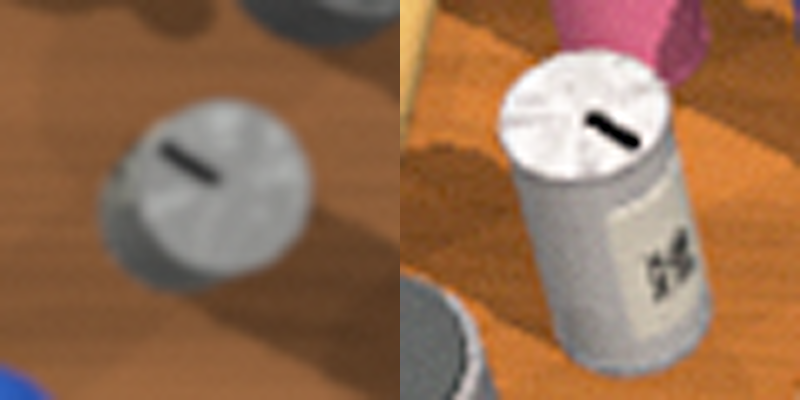

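```bash
cat > h.py <<'E'
import numpy as np
from bench import ctrl, optics
from scipy.spatial.transform import Rotation as Ro
from scipy.optimize import least_squares
np.set_printoptions(precision=2,suppress=True)
def proj(n,X):
    i=optics.camera_info(n); c=np.atleast_2d(X)@i["R"].T+i["t"]; p=c@i["mtx"].T; return p[:,:2]/p[:,2:]
def back(n,uv,z):
    i=optics.camera_info(n); d=i["R"].T@np.linalg.solve(i["mtx"],[*uv,1]); o=-i["R"].T@i["t"]; return o+d*(z-o[2])/d[2]
def S(st,p): # station->world
    c,s=np.cos(st[2]),np.sin(st[2]); p=np.atleast_2d(p).astype(float); return np.c_[st[0]+c*p[:,0]-s*p[:,1],st[1]+s*p[:,0]+c*p[:,1],p[:,2]]
E
python3 - <<'E'
from h import *
f=lambda c,s,o:(np.array(c)+.5)/s-.5+o
P=np.array([[-66,122,30],[-66,-122,30],[66,122,30],[66,-122,30],[112,-14,120],[112,-98,120],[66,-98,120],[66,-14,120]])
uv=f([(50,575),(712,588),(64,226),(720,237),(410,53),(650,60),(643,180),(412,178)],6.9,np.array([205,140]))
r=least_squares(lambda s:(proj("top",S(s,P))-uv).ravel(),[600,100,0])
print("station",r.x,r.fun)
st=r.x
print("bar", S([0,0,-st[2]],back("top",f((538,400),6.9,[205,140]),40)-[st[0],st[1],0]))
g=lambda c:back("top",f(c,400/60,[370,205]),120)
c=g((224,187));b0,b1=g((218,182)),g((163,147)); print("can",c,"yaw",np.arctan2(*(b1-b0)[1::-1]),np.arctan2(*(b1-c)[1::-1]))
for n,p,z in [("short",(460,239),85),("tin",(424,191),110),("jar",(478,187),100),("glue",(352,170),165),("blue",(366,272),120),("pink",(414,291),120),("tape",(261,250),60),("batt",(181,176),63)]: print(n,back("top",p,z))
g2=lambda c:back("scene",f(c,400/60,[195-60,200]),120)
c=g2((584,115)); b=g2((638,143)); b0=g2((590,118)); print("can scene",c,np.arctan2(*(b-b0)[1::-1]))
print("pad",S(st,[0,-56,12]))
print(Ro.from_rotvec(ctrl.observe()["eef_rot"]).as_matrix())
E
```

```text
station [567.53 174.31  -0.01] [ 0.52 -0.01 -0.08  0.1   0.51 -0.28 -0.05  0.05 -0.08 -0.29 -0.18 -0.61
  0.37  0.72 -0.95  0.3 ]
bar [[  1.69 -56.57  40.  ]]
can [ 473.43 -176.68  120.  ] yaw 1.0047451461702661 0.9908873175156301
short [ 461.95 -320.72   85.  ]
tin [ 575.77 -229.26  110.  ]
jar [ 588.2 -362.8  100. ]
glue [614.69 -51.93 165.  ]
blue [379.21 -88.06 120.  ]
pink [ 335.33 -201.22  120.  ]
tape [433.02 168.18  60.  ]
batt [617.91 372.52  63.  ]
can scene [ 473.39 -178.33  120.  ] 1.1021839038444137
pad [[566.74 118.31  12.  ]]
[[-0.91  0.42 -0.  ]
 [ 0.42  0.91 -0.  ]
 [-0.   -0.   -1.  ]]
```

Can confirmed: it has the black bar and a label, and stands at about (473,-177) with yaw about 1.0 rad. The station is at (567.5,174.3), yaw -0.014. Moving above the cover's grip bar.

Request:
apply_moves:
  motion:
    - [0,0,0,0,0,-0.105,1]
    - [0,0,0,0,0,-0.105,1]
    - [0,0,0,0,0,-0.105,1]
    - [0,0,0,0,0,-0.105,1]
    - [-20,-35,0,0,0,0,1]

```text
t: 0.52
ee_pos: [298.7, 581.9, 230.4]
eef_rot: [-0.003, -3.137, -0.006]
wrist_force: [-1.4, -0.2, 0.6]
gripper_width: 85.2
gripper_force: 0.0
```

Request:
apply_moves:
  motion:
    - [-20,-35,0,0,0,0,1]
    - [-20,-35,0,0,0,0,1]
    - [-20,-35,0,0,0,0,1]
    - [-20,-35,0,0,0,0,1]
    - [-20,-35,0,0,0,0,1]

```text
t: 0.93
ee_pos: [402.9, 397.2, 231.0]
eef_rot: [-0.028, -3.141, 0.001]
wrist_force: [1.0, 0.6, 0.9]
gripper_width: 85.2
gripper_force: 0.0
```

Request:
apply_moves:
  motion:
    - [-20,-35,0,0,0,0,1]
    - [-20,-35,0,0,0,0,1]
    - [-20,-35,0,0,0,0,1]
    - [-20,-35,0,0,0,0,1]
    - [0,0,0,0,0,0,1]

```text
t: 1.35
ee_pos: [484.1, 248.4, 231.2]
eef_rot: [0.047, 3.14, -0.007]
wrist_force: [0.3, -1.1, 0.3]
gripper_width: 85.4
gripper_force: 0.0
```

```bash
python3 - <<'E'
from h import *
s=ctrl.observe(); print(s["t"],s["ee_pos"],Ro.from_rotvec(s["eef_rot"]).as_matrix(),s["q"])
E
```

```text
1.35 [484.09 248.36 231.17] [[-1.    0.03  0.  ]
 [ 0.03  1.   -0.  ]
 [-0.   -0.   -1.  ]] [-0.65  0.26  0.07  1.87 -0.02  1.01  0.97]
```

Request:
apply_moves:
  motion:
    - [-22,-32.5,0,0,0,-0.015,1]
    - [-21,-32.5,0,0,0,0,1]
    - [-21,-32.5,0,0,0,0,1]
    - [-21,-32,30,0,0,0,1]
    - [0,0,0,0,0,0,1]

```text
t: 1.77
ee_pos: [562.4, 123.8, 202.2]
eef_rot: [-0.02, -3.139, 0.009]
wrist_force: [-1.2, -1.3, -0.2]
gripper_width: 85.4
gripper_force: 0.0
```

Request:
apply_moves:
  motion:
    - [0,0,0,0,0,0,1]
    - [0,0,0,0,0,0,1]

```text
t: 1.93
ee_pos: [560.6, 133.1, 205.2]
eef_rot: [-0.004, -3.14, -0.0]
wrist_force: [0.3, -0.1, -0.0]
gripper_width: 85.3
gripper_force: 0.0
```

```bash
python3 - <<'E'
from h import *
import cv2
s=ctrl.observe(); R=Ro.from_rotvec(s["eef_rot"]).as_matrix(); print(s["t"],s["ee_pos"],R)
im=optics.read_camera("wrist"); cv2.imwrite("pics/w1.png",im[:,:,::-1])
E
```

```text
1.9333 [560.57 133.07 205.19] [[-1.  0. -0.]
 [ 0.  1.  0.]
 [ 0.  0. -1.]]
```

View pics/w1.png

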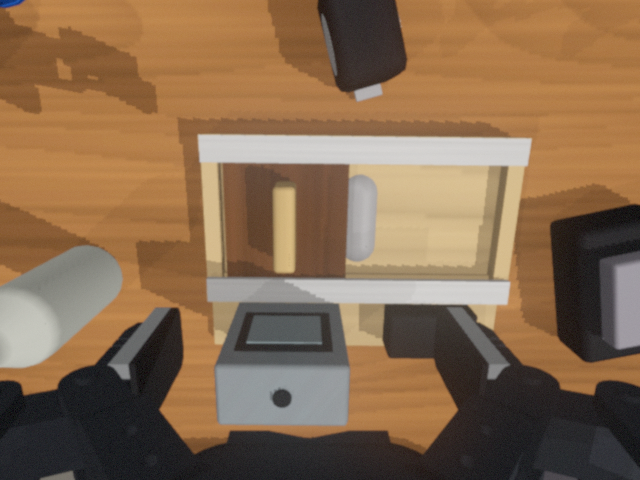

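Wrist view: bar centre (285,227), outer rail corners (199,135), (531,139), (209,302), (508,304), scanner's top front edge at (240..343,303..). Refining the station pose from this.

```bash
cat >> h.py <<'E'
def wback(uv,z,s):
    i=optics.camera_info("wrist"); T=i["tool_from_camera"]; R=Ro.from_rotvec(s["eef_rot"]).as_matrix()
    o=s["ee_pos"]+R@T[:3,3]; d=R@T[:3,:3]@np.linalg.solve(i["mtx"],[*uv,1]); return o+d*(z-o[2])/d[2]
E
python3 - <<'E'
from h import *
s=ctrl.observe()
P=np.array([[-66,-122,30],[-66,122,30],[66,-122,30],[66,122,30],[-46,-122,30],[-46,122,30],[46,-122,30],[46,122,30]])
uv=[(198.5,135),(531,139),(209,302),(508,304),(200,162),(528,165),(208,278),(510,281)]
W=np.array([wback(u,30,s) for u in uv]); 
r=least_squares(lambda a:(S(a,P)-W)[:,:2].ravel(),[567,174,0]); print(r.x,r.x[2]*1000,r.fun.reshape(-1,2))
for p in [(285,181),(284.5,273),(285,227)]: print("bar",wback(p,40,s))
E
```

```text
[568.26 174.61  -0.01] -9.767193102894517 [[-0.37 -0.18]
 [-1.02  0.86]
 [-0.09 -0.73]
 [ 0.24 -0.06]
 [ 0.2  -0.12]
 [ 0.17  0.25]
 [ 0.67 -1.06]
 [ 0.21  1.04]]
bar [533.68 116.53  40.  ]
bar [604.61 115.04  40.  ]
bar [568.08 115.99  40.  ]
```

Request:
apply_moves:
  motion:
    - [-7.5,-17,20,0,0,0,1]
    - [0,0,35,0,0,0,1]
    - [0,0,35,0,0,0,1]
    - [0,0,35,0,0,0,1]
    - [0,0,15,0,0,0,1]

```text
t: 2.4
ee_pos: [565.7, 117.1, 62.2]
eef_rot: [0.001, -3.137, 0.0]
wrist_force: [-0.5, 0.2, -0.1]
gripper_width: 85.2
gripper_force: 0.0
```

Request:
apply_moves:
  motion:
    - [0,0,10,0,0,0,1]
    - [0,0,0,0,0,0,1]
    - [0,0,0,0,0,0,1]
    - [0,0,0,0,0,0,1]

```text
t: 2.73
ee_pos: [569.8, 116.3, 57.3]
eef_rot: [0.003, 3.139, 0.002]
wrist_force: [-0.0, -0.7, 0.4]
gripper_width: 85.4
gripper_force: 0.0
```

Request:
apply_moves:
  motion:
    - [1,0,14,0,0,0,1]
    - [0,0,13,0,0,0,1]
    - [0,0,0,0,0,0,0]
    - [0,0,0,0,0,0,-0.3]
    - [0,0,0,0,0,0,-1]
  squeeze: 40

```text
t: 3.15
ee_pos: [567.9, 115.4, 29.1]
eef_rot: [0.005, 3.141, 0.0]
wrist_force: [0.3, -0.1, -0.2]
gripper_width: 51.4
gripper_force: 0.0
```

Request:
apply_moves:
  motion:
    - [0,0,0,0,0,0,-1]
    - [0,0,0,0,0,0,-1]
    - [0,0,0,0,0,0,-1]
    - [0,0,0,0,0,0,-1]
    - [0,0,0,0,0,0,-1]

```text
t: 3.57
ee_pos: [568.0, 115.4, 29.2]
eef_rot: [0.005, 3.141, 0.001]
wrist_force: [-0.9, -1.2, 4.9]
gripper_width: 15.1
gripper_force: 40.6
```

Request:
apply_moves:
  motion:
    - [0,10,0,0,0,0,-1]
    - [0,10,0,0,0,0,-1]
    - [0,10,0,0,0,0,-1]
    - [-0.5,10,0,0,0,0,-1]
    - [0,10,0,0,0,0,-1]

```text
t: 3.98
ee_pos: [568.9, 164.9, 29.2]
eef_rot: [0.006, 3.14, -0.001]
wrist_force: [0.8, -3.1, 6.3]
gripper_width: 15.4
gripper_force: 40.8
```

Request:
apply_moves:
  motion:
    - [0,10,0,0,0,0,-1]
    - [0,10,0,0,0,0,-1]
    - [-0.5,10,0,0,0,0,-1]
    - [0,10,0,0,0,0,-1]
    - [0,10,0,0,0,0,-1]

```text
t: 4.4
ee_pos: [569.7, 214.7, 29.3]
eef_rot: [0.006, 3.14, -0.002]
wrist_force: [0.0, -4.1, 7.3]
gripper_width: 15.5
gripper_force: 41.0
```

Request:
apply_moves:
  motion:
    - [0,10,0,0,0,0,-1]
    - [0,0,0,0,0,0,-1]
    - [0,0,0,0,0,0,-1]

```text
t: 4.65
ee_pos: [569.4, 227.7, 29.3]
eef_rot: [0.002, 3.14, 0.004]
wrist_force: [-0.1, 4.4, 6.5]
gripper_width: 15.4
gripper_force: 40.7
```

Request:
apply_moves:
  motion:
    - [0,3,0,0,0,0,-1]
    - [0,3,0,0,0,0,-1]
    - [0,0,0,0,0,0,-1]

```text
t: 4.9
ee_pos: [569.5, 230.1, 29.2]
eef_rot: [0.006, 3.141, -0.002]
wrist_force: [-0.7, -0.5, 7.3]
gripper_width: 15.4
gripper_force: 41.1
```

Request:
apply_moves:
  motion:
    - [0,2,0,0,0,0,-1]
    - [0,0,0,0,0,0,-1]

```text
t: 5.07
ee_pos: [569.6, 231.0, 29.2]
eef_rot: [0.008, 3.141, -0.003]
wrist_force: [-0.3, -3.7, 7.6]
gripper_width: 15.3
gripper_force: 41.2
```

Request:
apply_moves:
  motion:
    - [0,2,0,0,0,0,-1]
    - [0,2,0,0,0,0,-1]
    - [0,0,0,0,0,0,-1]

```text
t: 5.32
ee_pos: [569.7, 234.8, 29.2]
eef_rot: [0.008, 3.141, -0.003]
wrist_force: [-0.3, -3.6, 8.3]
gripper_width: 15.2
gripper_force: 41.2
```

Request:
apply_moves:
  motion:
    - [0,2,0,0,0,0,-1]
    - [0,0,0,0,0,0,-1]

```text
t: 5.48
ee_pos: [569.7, 235.4, 29.2]
eef_rot: [0.01, 3.141, -0.006]
wrist_force: [-0.6, -5.9, 9.2]
gripper_width: 15.2
gripper_force: 41.5
```

Request:
apply_moves:
  motion:
    - [0,0,0,0,0,0,0]
    - [0,0,0,0,0,0,0]
    - [0,0,0,0,0,0,0]
    - [0,0,-30,0,0,0,0.5]
    - [0,0,-38,0,0,0,0.7]

```text
t: 5.9
ee_pos: [565.8, 238.3, 93.7]
eef_rot: [-0.003, -3.134, 0.006]
wrist_force: [0.9, 0.0, -0.2]
gripper_width: 65.6
gripper_force: 0.0
```

Request:
apply_moves:
  motion:
    - [0,0,-38,0,0,0,0.8]
    - [0,0,-38,0,0,0,0.8]
    - [0,0,-38,0,0,0,0.8]
    - [0,0,-38,0,0,0,0.8]
    - [0,0,0,0,0,0,0.8]

```text
t: 6.32
ee_pos: [572.4, 241.1, 256.8]
eef_rot: [0.004, 3.131, 0.01]
wrist_force: [1.9, 0.5, 1.0]
gripper_width: 76.7
gripper_force: 0.0
```

Request:
apply_moves:
  motion:
    - [9,-38,0,0,0,0,0.8]
    - [9,-38,0,0,0,0,0.8]
    - [9,-38,0,0,0,0,0.8]
    - [9,-38,0,0,0,0,0.8]
    - [9,-38,0,0,0,0,0.8]

```text
t: 6.73
ee_pos: [522.2, 48.0, 248.0]
eef_rot: [-0.003, -3.141, 0.0]
wrist_force: [1.0, -0.5, 0.5]
gripper_width: 77.1
gripper_force: 0.0
```

Request:
apply_moves:
  motion:
    - [9,-38,0,0,0,0,0.8]
    - [9,-38,0,0,0,0,0.8]
    - [9,-38,0,0,0,0,0.8]
    - [0,0,0,0,0,0,0.8]
    - [0,0,0,0,0,0,0.8]

```text
t: 7.15
ee_pos: [495.0, -66.8, 248.3]
eef_rot: [-0.012, -3.141, 0.0]
wrist_force: [0.2, 0.1, -0.3]
gripper_width: 76.7
gripper_force: 0.0
```

Request:
apply_moves:
  motion:
    - [7,-37,0,0,0,0,0.8]
    - [7,-37,0,0,0,0,0.8]
    - [7,-36,0,0,0,0,0.8]
    - [0,0,0,0,0,0,0.8]
    - [0,0,0,0,0,0,0.8]

```text
t: 7.57
ee_pos: [474.6, -175.1, 248.3]
eef_rot: [-0.008, -3.141, 0.0]
wrist_force: [0.1, 0.6, -0.1]
gripper_width: 76.9
gripper_force: 0.0
```

```bash
python3 - <<'E'
from h import *
import cv2,pickle
s=ctrl.observe(); print(s["t"],s["ee_pos"],s["eef_rot"],s["q"]); pickle.dump(s,open("s2.pkl","wb"))
im=optics.read_camera("wrist")[:,:,::-1]; cv2.imwrite("pics/w2.png",im)
t=optics.read_camera("top")[:,:,::-1]; cv2.imwrite("pics/t2.png",t)
c=cv2.resize(t[150:235,205:320],(575,425),interpolation=cv2.INTER_CUBIC)
# wrist crop around projected can top
T=optics.camera_info("wrist"); M=T["tool_from_camera"]; R=Ro.from_rotvec(s["eef_rot"]).as_matrix()
p=M[:3,:3].T@(R.T@(np.array([473.4,-177.3,120])-s["ee_pos"])-M[:3,3]); p=T["mtx"]@p; p=p[:2]/p[2]; print(p)
u,v=int(p[0])-75,int(p[1])-70; print(u,v)
cv2.imwrite("pics/c3.png",cv2.resize(im[v:v+150,u:u+150],(600,600),interpolation=cv2.INTER_CUBIC)); cv2.imwrite("pics/c4.png",c)
E
```

```text
7.5667 [ 474.55 -175.07  248.28] [-0.01 -3.14  0.  ] [-0.1   0.18  0.38  1.95 -0.08  1.02  1.88]
[305.87 227.72]
230 157
```

View pics/c3.png

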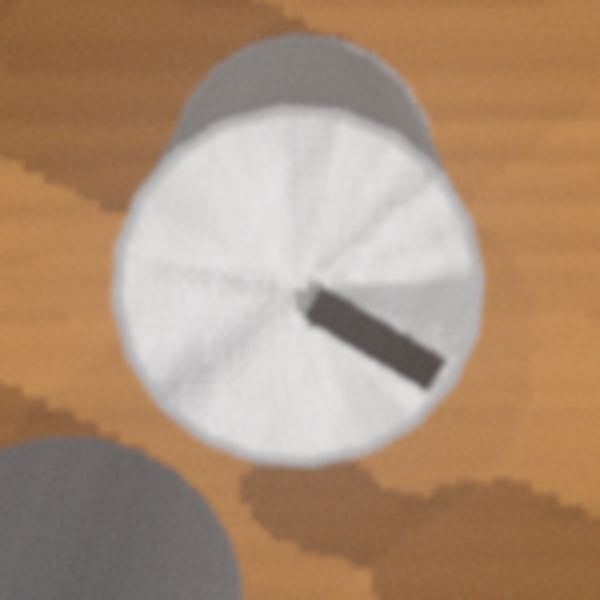

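View pics/c4.png

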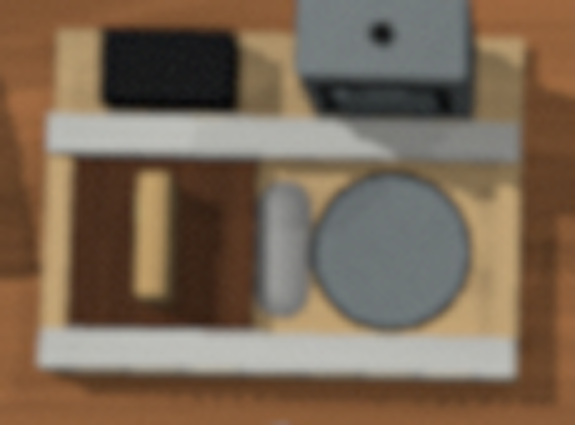

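```bash
python3 - <<'E'
from h import *
import pickle
s=pickle.load(open("s2.pkl","rb"))
f=lambda c:(np.array(c)+.5)/4-.5+[230,157]
c=wback(f((299.5,284.5)),120,s); a=wback(f((315,303)),123,s); b=wback(f((437,375)),123,s)
print(c,a,b,[np.arctan2(*(q-p)[1::-1]) for p,q in((a,b),(c,b))], np.linalg.norm(b-c))
g=(np.array((391,249.5))+.5)/5-.5+[205,150]; print("pad",back("top",g,12))
g=(np.array((152,235))+.5)/5-.5+[205,150]; print("bar",back("top",g,40))
R=Ro.from_rotvec(s["eef_rot"]).as_matrix(); print(np.arctan2(R[1,1],R[0,1]))
E
```

```text
[ 473.42 -178.2   120.  ] [ 475.8  -175.67  123.  ] [ 488.18 -155.58  123.  ] [np.float64(1.0184696321697528), np.float64(0.9926331523525435)] 27.184821841677312
pad [567.64 119.01  12.  ]
bar [570.04 239.06  40.  ]
1.5654549662315638
```

The cover is fully open, with its left edge against the end wall (bar at crop (152,235)). The pad is exposed at crop (391,249). The can is at (473.4,-178), yaw 1.01. Turning and descending.

Request:
apply_moves:
  motion:
    - [1,-3,0,0,0,0,0.8]
    - [0,0,0,0,0,-0.11,0.8]
    - [0,0,0,0,0,-0.11,0.8]
    - [0,0,0,0,0,-0.11,0.8]
    - [0,0,0,0,0,-0.11,0.8]

```text
t: 8.08
ee_pos: [474.2, -175.8, 248.4]
eef_rot: [0.694, -3.064, -0.001]
wrist_force: [0.7, -0.2, -0.0]
gripper_width: 76.7
gripper_force: 0.0
```

Request:
apply_moves:
  motion:
    - [0,0,0,0,0,-0.11,0.8]
    - [0,0,0,0,0,-0.11,0.8]
    - [0,0,0,0,0,-0.11,0.8]
    - [0,0,30,0,0,0,0.8]
    - [0,0,30,0,0,0,0.8]

```text
t: 8.5
ee_pos: [475.8, -176.2, 189.3]
eef_rot: [-1.179, 2.907, -0.003]
wrist_force: [-0.4, 0.3, -1.1]
gripper_width: 76.9
gripper_force: 0.0
```

Request:
apply_moves:
  motion:
    - [0,0,30,0,0,0,0.8]
    - [0,0,10,0,0,0,0.8]
    - [0,0,0,0,0,0,0.8]
    - [0,0,0,0,0,0,0.8]
    - [0,0,0,0,0,0,0.8]

```text
t: 8.92
ee_pos: [475.0, -177.4, 150.1]
eef_rot: [-1.176, 2.911, -0.002]
wrist_force: [0.9, 0.1, 0.2]
gripper_width: 76.8
gripper_force: 0.0
```

```bash
python3 - <<'E'
from h import *
s=ctrl.observe();R=Ro.from_rotvec(s["eef_rot"]).as_matrix(); print(s["ee_pos"],R,s["q"],np.arctan2(R[1,1],R[0,1]), R.T@(np.array([473.4,-178,72])-s["ee_pos"]))
E
```

```text
[ 474.99 -177.37  150.09] [[-0.72 -0.69  0.  ]
 [-0.69  0.72 -0.  ]
 [-0.   -0.   -1.  ]] [ 0.01  0.31  0.27  2.05 -0.11  0.8   2.68] 2.338601882449796 [ 1.7   0.81 78.09]
```

Request:
apply_moves:
  motion:
    - [1.7,0.8,20,0,0,0,0.8]
    - [0,0,20,0,0,0,0.8]
    - [0,0,20,0,0,0,0.8]
    - [0,0,18,0,0,0,0.8]
    - [0,0,0,0,0,0,0.8]

```text
t: 9.33
ee_pos: [471.4, -177.5, 69.5]
eef_rot: [1.176, -2.912, -0.002]
wrist_force: [-0.0, 1.1, -0.1]
gripper_width: 77.2
gripper_force: 0.0
```

Request:
apply_moves:
  motion:
    - [0,0,0,0,0,0,0.6]
    - [0,0,0,0,0,0,0.5]
    - [0,0,0,0,0,0,0.4]
    - [0,0,0,0,0,0,0.2]
    - [0,0,0,0,0,0,0]
  squeeze: 50

```text
t: 9.75
ee_pos: [473.5, -178.5, 72.6]
eef_rot: [-1.174, 2.91, -0.003]
wrist_force: [-0.2, 0.4, 7.3]
gripper_width: 59.4
gripper_force: 52.5
```

Request:
apply_moves:
  motion:
    - [0,0,0,0,0,0,-0.5]
    - [0,0,0,0,0,0,-0.5]
    - [0,0,0,0,0,0,-0.5]

```text
t: 10.0
ee_pos: [473.5, -178.5, 72.6]
eef_rot: [-1.174, 2.91, -0.003]
wrist_force: [-0.3, -0.1, 7.0]
gripper_width: 58.9
gripper_force: 52.5
```

```bash
python3 - <<'E'
from h import *
s=ctrl.observe();R=Ro.from_rotvec(s["eef_rot"]).as_matrix(); print(s["ee_pos"],np.arctan2(R[1,1],R[0,1]),s["wrist_force"],s["gripper_force"],R[:,2])
E
```

```text
[ 473.49 -178.48   72.64] 2.337803336676258 [-0.3  -0.11  7.01] 52.496241331100464 [ 0. -0. -1.]
```

Request:
apply_moves:
  motion:
    - [0,0,-8,0,0,0,-0.5]
    - [0,0,-17,0,0,0,-0.5]
    - [0,0,-20,0,0,0,-0.5]
    - [0,0,-20,0,0,0,-0.5]
    - [0,0,-15,0,0,0,-0.5]

```text
t: 10.42
ee_pos: [472.1, -178.1, 152.9]
eef_rot: [-1.175, 2.912, -0.001]
wrist_force: [0.1, -0.1, -3.3]
gripper_width: 58.8
gripper_force: 54.6
```

Request:
apply_moves:
  motion:
    - [0,0,0,0,0,0,-0.5]
    - [0,0,0,0,0,0.05,-0.5]
    - [0,0,0,0,0,0.085,-0.5]
    - [0,0,0,0,0,0.085,-0.5]
    - [0,0,0,0,0,0.085,-0.5]

```text
t: 10.83
ee_pos: [471.2, -177.8, 150.1]
eef_rot: [0.713, -3.059, -0.001]
wrist_force: [0.8, -0.6, -3.5]
gripper_width: 59.2
gripper_force: 54.8
```

Request:
apply_moves:
  motion:
    - [0,0,0,0,0,0.085,-0.5]
    - [0,0,0,0,0,0.085,-0.5]
    - [0,0,0,0,0,0.085,-0.5]
    - [0,0,0,0,0,0.085,-0.5]
    - [0,0,0,0,0,0.085,-0.5]

```text
t: 11.25
ee_pos: [471.2, -177.7, 150.0]
eef_rot: [0.052, -3.14, -0.0]
wrist_force: [-0.4, 0.5, -2.2]
gripper_width: 59.1
gripper_force: 54.7
```

Request:
apply_moves:
  motion:
    - [0,0,0,0,0,0.085,-0.5]
    - [0,0,0,0,0,0.085,-0.5]
    - [0,0,0,0,0,0.085,-0.5]
    - [0,0,0,0,0,0.04,-0.5]
    - [0,0,0,0,0,0,-0.5]

```text
t: 11.67
ee_pos: [471.3, -177.6, 150.0]
eef_rot: [-0.406, -3.114, -0.0]
wrist_force: [0.5, 0.5, -2.7]
gripper_width: 59.3
gripper_force: 54.7
```

```bash
python3 - <<'E'
from h import *
s=ctrl.observe();R=Ro.from_rotvec(s["eef_rot"]).as_matrix(); print(s["ee_pos"],np.arctan2(R[1,1],R[0,1]),s["wrist_force"],s["gripper_force"],s["gripper_width"],R[:,2],s["q"])
for p in([475,40,150],[567.4,118.7,150]): print(R.T@(np.array(p)-s["ee_pos"]))
E
```

```text
[ 471.29 -177.65  150.04] 1.31182023825296 [ 0.5   0.47 -2.75] 54.69157040119171 59.26757477702994 [-0.  0. -1.] [-0.17  0.32  0.5   2.06 -0.21  0.8   1.76]
[ 52.15 211.34   0.07]
[-17.01 311.08  -0.02]
```

Request:
apply_moves:
  motion:
    - [3,12,0,0,0,0,-0.5]
    - [6,24,0,0,0,0,-0.5]
    - [6,24,0,0,0,0,-0.5]
    - [6,24,0,0,0,0,-0.5]
    - [6,24,0,0,0,0,-0.5]

```text
t: 12.08
ee_pos: [472.8, -65.6, 150.3]
eef_rot: [-0.402, -3.115, -0.0]
wrist_force: [-0.2, 0.4, -2.6]
gripper_width: 59.2
gripper_force: 54.8
```

Request:
apply_moves:
  motion:
    - [6,24,0,0,0,0,-0.5]
    - [6,24,0,0,0,0,-0.5]
    - [6,24,0,0,0,0,-0.5]
    - [4,20,0,0,0,0,-0.5]
    - [3,12,0,0,0,0,-0.5]

```text
t: 12.5
ee_pos: [475.3, 43.0, 150.3]
eef_rot: [-0.397, -3.116, -0.001]
wrist_force: [-0.2, -0.6, -1.7]
gripper_width: 59.0
gripper_force: 54.8
```

Request:
apply_moves:
  motion:
    - [-8,12,0,0,0,0,-0.5]
    - [-14,20,0,0,0,0,-0.5]
    - [-14,20,0,0,0,0,-0.5]
    - [-14,20,0,0,0,0,-0.5]
    - [-12,17,0,0,0,0,-0.5]

```text
t: 12.92
ee_pos: [559.0, 111.9, 150.2]
eef_rot: [-0.4, -3.116, -0.0]
wrist_force: [0.7, 0.9, -2.0]
gripper_width: 59.2
gripper_force: 54.8
```

Request:
apply_moves:
  motion:
    - [-7,10,0,0,0,0,-0.5]
    - [0,0,0,0,0,0,-0.5]
    - [0,0,0,0,0,0,-0.5]
    - [0,0,0,0,0,0,-0.5]
    - [0,0,0,0,0,0,-0.5]

```text
t: 13.33
ee_pos: [566.6, 117.2, 150.3]
eef_rot: [-0.405, -3.114, 0.001]
wrist_force: [0.3, -0.5, -2.7]
gripper_width: 59.1
gripper_force: 54.9
```

```bash
python3 - <<'E'
from h import *
s=ctrl.observe();R=Ro.from_rotvec(s["eef_rot"]).as_matrix(); print(s["t"],s["ee_pos"],np.arctan2(R[1,1],R[0,1]),s["wrist_force"],s["gripper_force"],s["gripper_width"],R[:,2],s["q"])
print(R.T@(np.array([567.4,118.7,86])-s["ee_pos"]))
import cv2
a=optics.read_camera("wrist")[:,:,::-1];b=optics.read_camera("scene")[:,:,::-1]
cv2.imwrite("pics/v5.png",np.hstack([cv2.resize(a,(400,300)),cv2.resize(b[200:335,280:460],(400,300),interpolation=cv2.INTER_CUBIC)]))
E
```

```text
13.3333 [566.62 117.23 150.33] 1.312138948040813 [ 0.27 -0.52 -2.74] 54.85827326774597 59.08694929878415 [-0. -0. -1.] [-0.61  0.43  0.39  1.89 -0.21  0.86  1.19]
[-0.45  1.67 64.33]
```

View pics/v5.png

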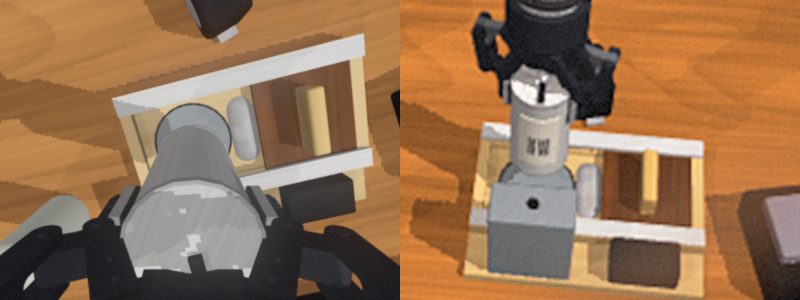

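The can is held upright above the pad, its label and top bar pointing at the scanner (scene half, bar at (541,92)). Lowering.

Request:
apply_moves:
  motion:
    - [-0.5,1.5,8,0,0,0,-0.5]
    - [0,0,14,0,0,0,-0.5]
    - [0,0,14,0,0,0,-0.5]
    - [0,0,12,0,0,0,-0.5]
    - [0,0,6,0,0,0,-0.5]

```text
t: 13.85
ee_pos: [567.3, 119.5, 94.6]
eef_rot: [-0.404, -3.113, 0.002]
wrist_force: [-1.0, 0.3, -3.5]
gripper_width: 59.0
gripper_force: 54.9
```

Request:
apply_moves:
  motion:
    - [0,0,4,0,0,0,-0.5]
    - [0,0,2,0,0,0,-0.5]
    - [0,0,0,0,0,0,-0.5]
    - [0,0,0,0,0,0,-0.5]

```text
t: 14.18
ee_pos: [568.9, 119.8, 91.0]
eef_rot: [0.404, 3.115, 0.001]
wrist_force: [0.4, -0.3, -2.7]
gripper_width: 59.0
gripper_force: 54.9
```

Request:
apply_moves:
  motion:
    - [1.1,-1.4,2,0,0,0,-0.5]
    - [0,0,1.5,0,0,0,-0.5]
    - [0,0,1,0,0,0,-0.5]
    - [0,0,0.5,0,0,0,-0.5]
    - [0,0,0,0,0,0,-0.5]

```text
t: 14.6
ee_pos: [567.0, 118.7, 85.5]
eef_rot: [-0.404, -3.115, -0.0]
wrist_force: [0.4, -0.6, -3.7]
gripper_width: 59.1
gripper_force: 54.9
```

Request:
apply_moves:
  motion:
    - [0,0,0.5,0,0,0,-0.5]
    - [0,0,0.5,0,0,0,-0.5]
    - [0,0,0,0,0,0,-0.5]
    - [0,0,0,0,0,0,-0.5]

```text
t: 14.93
ee_pos: [567.2, 118.7, 84.7]
eef_rot: [0.404, 3.115, 0.0]
wrist_force: [-0.8, 0.7, -1.6]
gripper_width: 59.2
gripper_force: 55.3
```

Contact is starting, as expected near TCP z of about 84.6.

Request:
apply_moves:
  motion:
    - [0,0,0.5,0,0,0,-0.5]
    - [0,0,0,0,0,0,-0.5]
    - [0,0,0,0,0,0,-0.5]

```text
t: 15.18
ee_pos: [567.2, 118.7, 84.7]
eef_rot: [0.404, 3.115, 0.001]
wrist_force: [-2.4, -0.5, 5.2]
gripper_width: 59.4
gripper_force: 55.6
```

Request:
apply_moves:
  motion:
    - [0,0,0.4,0,0,0,-0.5]
    - [0,0,0,0,0,0,-0.5]
    - [0,0,0,0,0,0,-0.5]

```text
t: 15.43
ee_pos: [567.3, 118.7, 84.7]
eef_rot: [0.404, 3.115, 0.001]
wrist_force: [-3.6, -0.5, 8.5]
gripper_width: 59.1
gripper_force: 56.0
```

Request:
apply_moves:
  motion:
    - [0,0,0,0,0,0,0.42]
    - [0,0,0,0,0,0,0.45]
    - [0,0,0,0,0,0,0.5]
    - [0,0,0,0,0,0,0.6]
    - [0,0,0,0,0,0,0.8]
  squeeze: 20

```text
t: 15.85
ee_pos: [567.1, 118.7, 83.6]
eef_rot: [-0.404, -3.116, 0.0]
wrist_force: [1.2, -0.3, 0.8]
gripper_width: 76.7
gripper_force: 0.0
```

Request:
apply_moves:
  motion:
    - [0,0,0,0,0,0,0.8]
    - [0,0,0,0,0,0,0.8]
    - [0,0,-10,0,0,0,0.8]
    - [0,0,-20,0,0,0,0.8]
    - [0,0,-25,0,0,0,0.8]

```text
t: 16.27
ee_pos: [565.9, 118.3, 138.5]
eef_rot: [-0.404, -3.113, 0.002]
wrist_force: [-0.4, -0.1, 0.5]
gripper_width: 76.8
gripper_force: 0.0
```

Request:
apply_moves:
  motion:
    - [0,0,-25,0,0,0,0.8]
    - [0,0,-30,0,0,0,0.8]
    - [0,0,-30,0,0,0,0.8]
    - [0,0,-25,0,0,0,0.8]
    - [0,0,0,0,0,0,0.8]

```text
t: 16.68
ee_pos: [570.1, 118.9, 255.0]
eef_rot: [0.404, 3.107, 0.007]
wrist_force: [-0.0, -0.2, 1.0]
gripper_width: 76.8
gripper_force: 0.0
```

```bash
python3 - <<'E'
from h import *
import cv2,pickle
s=ctrl.observe(); print(s["t"],s["ee_pos"],s["wrist_force"]); pickle.dump(s,open("s3.pkl","wb"))
a=optics.read_camera("wrist")[:,:,::-1]; cv2.imwrite("pics/w6.png",a)
T=optics.camera_info("wrist"); M=T["tool_from_camera"]; R=Ro.from_rotvec(s["eef_rot"]).as_matrix()
p=M[:3,:3].T@(R.T@(np.array([567.3,118.5,132])-s["ee_pos"])-M[:3,3]); p=T["mtx"]@p; p=p[:2]/p[2]; print(p)
u,v=int(p[0])-100,max(0,int(p[1])-75); print(u,v)
cv2.imwrite("pics/c6.png",cv2.resize(a[v:v+150,u:u+200],(800,600),interpolation=cv2.INTER_CUBIC))
E
```

```text
16.6833 [570.07 118.87 255.04] [-0.01 -0.22  0.96]
[306.39 225.73]
206 150
```

View pics/c6.png

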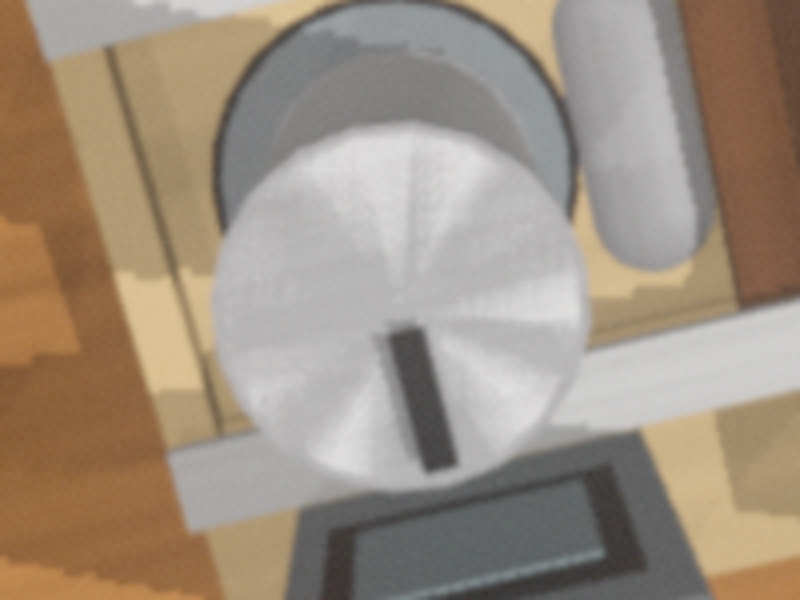

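Can stands upright on the pad: top centre at crop (400,307), bar from (405,333) to (440,467) pointing at the window. Checking the yaw and position numerically, and the scene for bystanders.

```bash
python3 - <<'E'
from h import *
import pickle,cv2
s=pickle.load(open("s3.pkl","rb"))
f=lambda c:(np.array(c)+.5)/4-.5+[206,150]
c=wback(f((400.5,307)),132,s);a=wback(f((405,333)),135,s);b=wback(f((440,467.5)),135,s)
print(c,[np.arctan2(*(q-p)[1::-1]) for p,q in((a,b),(c,b))])
l=wback(f((188,531)),30,s); m=wback(f((800,372)),30,s); print("rail dir",np.arctan2(-(m-l)[0],(m-l)[1]))
l=wback(f((171,453)),30,s); m=wback(f((800,299)),30,s); print("rail dir",np.arctan2(-(m-l)[0],(m-l)[1]))
t=optics.read_camera("top")[:,:,::-1]; d=np.abs(t.astype(int)-cv2.imread("pics/top0.png")).max(2)
for n,(u,v) in dict(short=(460,239),tin=(424,191),jar=(478,187),glue=(352,175),blue=(366,272),pink=(414,291),batt=(181,176),hammer=(450,310),tape=(261,250)).items(): print(n,np.mean(d[v-18:v+18,u-14:u+14]>40))
E
```

```text
[567.61 117.99 132.  ] [np.float64(-0.012868616513499359), np.float64(-0.01900562217527863)]
rail dir 0.008537182263319036
rail dir -0.009279551849643049
short 0.0
tin 0.0
jar 0.0
glue 0.0
blue 0.0
pink 0.42063492063492064
batt 0.0
hammer 0.11706349206349206
tape 0.9811507936507936
```

```bash
python3 -c "
from bench import ctrl
print(ctrl.sign_off())"
```

```text
the job is handed in; nothing more can be done
None
```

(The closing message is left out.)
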